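Clear the stop board and hold a block in its corner

TASK

First clear the two wooden offcuts off the white stop board into the black scrap bin. Then take the larger wooden block from the bench, stand it upright as it is now, flat on the board in the corner of the two aluminium fences with its sides flush to both, and press it against both fences at once as if it were about to be drilled: finish while still holding it firmly pressed there, without letting go. Leave everything else on the bench where it is.

Things in the scene. Friction and masses are not known exactly. Their poses are not given: they have to be found in the camera images.
- stop_board: White-faced flat board, 240 x 210 x 12 mm (x, y, z), fixed to the bench, with two aluminium fences at right angles along its +x and +y edges, each 20 mm thick and standing 14 mm above the board's face. Origin at the centre of its underside.
- board_corner (a point): The inner corner where the two fences meet, on the board's top face (12 mm above the bench). x points square into the end fence, y square into the side fence, z up: the fences' inner faces are the planes x = 0 and y = 0 of this frame, and the free face of the board reaches 220 mm along -x and 195 mm along -y.
- end_fence: Aluminium fence along the board's edge, 20 mm thick, 210 mm long (along its y), 14 mm tall. Origin at the centre of its underside, on the board's face; axes parallel to those of board_corner; its inner face is 10 mm from the origin on the -x side.
- side_fence: Aluminium fence square to the end fence, 220 mm long (along its x), 20 mm thick, 14 mm tall. Origin at the centre of its underside, on the board's face; axes parallel to those of board_corner; its inner face is 10 mm from the origin on the -y side.
- block: The workpiece: plain wooden block 90 x 45 x 55 mm (its x, y, z), 0.1 to 0.23 kg, standing loose on the bare bench between the board and the bin. Origin at the centre of its underside, z up. It stands 41 mm taller than the fences, so it can be gripped across its 45 mm width above them. It drags on the fences and the board with a friction of up to about 1.2.
- stub_offcut: Loose wooden offcut lying on the stop board: plain stub 42 x 28 x 30 mm (x, y, z), about 26 g. Origin at the centre of its underside.
- stepped_offcut: Loose wooden offcut lying on the stop board: a foot 46 x 26 x 14 mm (x, y, z) with a step 24 x 26 x 16 mm standing on the middle of it, 30 mm tall in all, about 20 g. Origin at the centre of its underside.
- scrap_bin: Black open-topped scrap bin, 180 x 140 mm (x, y), 65 mm tall, walls and floor 5 mm, fixed to the bench. Origin at the centre of its underside, z up.
- sanding_block: Bystander, to be left alone: cork sanding block, 60 x 100 x 28 mm. Origin at its underside.
- strip: Bystander, to be left alone: spare wooden strip, 24 x 110 x 18 mm, lying on the bench (not an offcut to clear). Origin at its underside.
- mallet: Bystander, to be left alone: rubber-headed mallet lying flat, about 280 mm long, head 60 x 110 x 65 mm. Origin at its underside.
- try_square: Bystander, to be left alone: try square lying flat, wooden stock 110 mm long, steel blade 160 mm. Origin at its underside.
- glue: Bystander, to be left alone: white glue bottle, 56 mm across, 150 mm tall. Origin at its underside.
- screw_jar: Bystander, to be left alone: glass jar with steel lid, 64 mm across, 75 mm tall. Origin at its underside.
- bench_brush: Bystander, to be left alone: bench brush lying flat. Origin at its underside.

How it is judged (in metres and radians):
On the way, in this order (a step that is already met when the one before it is completed fails the run):
1. both offcuts lie in the scrap bin, let go (x of stub_offcut in the frame of scrap_bin between -0.085 and 0.085 m and y of stub_offcut in the frame of scrap_bin between -0.065 and 0.065 m and z of each of stub_offcut, stepped_offcut in the frame of scrap_bin below 0.065 m and contact force between each of stub_offcut, stepped_offcut and the fingers below 0.2 N and linear speed of each of stub_offcut, stepped_offcut below 0.1 m/s and x of stepped_offcut in the frame of scrap_bin between -0.085 and 0.085 m and y of stepped_offcut in the frame of scrap_bin between -0.065 and 0.065 m), for 0.2 s.
2. the block stands flat in the corner, flush with and pressed against both fences (((angle between the x axis of block and the x axis of board_corner, either way round below 0.035 rad and x of block in the frame of board_corner between -0.048 and -0.042 m and y of block in the frame of board_corner between -0.0255 and -0.0195 m) or (angle between the x axis of block and the y axis of board_corner, either way round below 0.035 rad and x of block in the frame of board_corner between -0.0255 and -0.0195 m and y of block in the frame of board_corner between -0.048 and -0.042 m)) and angle between block's own z axis and vertical below 0.035 rad and z of block in the frame of board_corner between -0.0025 and 0.0025 m and contact force between block and end_fence above 1.5 N and contact force between block and side_fence above 1.5 N and (contact force between block and the fingers above 1 N or contact force between block and the arm above 1 N)), for 0.3 s.
At the end, for the whole second after the job is handed in: Both offcuts lie in the bin, let go. The block stands upright on the board (0.035 rad, 2.5 mm), square to the fences (0.035 rad, long side along either), within 3 mm of home against both, and the robot, still touching it, presses it on each fence with over 1.5 N (all of step 1 and all of step 2); the arm keeps its last pose, push and grip.
It fails at once if a bystander is moved by more than 40 mm (distance of any of sanding_block, strip, mallet, try_square, glue, screw_jar, bench_brush from where it was at the start of the episode above 0.04 m).
It also fails if it takes over 72 s, if anything falls off the work surface, if the arm or the gripper's body presses on something with over 40 N, if the wrist force passes 120 N, or if a joint passes its speed limit or range.

ROBOT

A 7-joint arm with a two-finger parallel gripper is mounted at the origin on the work surface. World frame = base frame: x ahead of the robot, y to its left, z up, the work surface at z = 0. Lengths are in m, angles in degrees, forces in N, time in s.
With the tool pointing down it reaches from about 0.425 to 0.875 m from the base axis. Payload 4.7 kg.
Tool frame: the origin (TCP) lies at the very end of the fingers, on their centre line; the grasp point (between the pads) lies 19 mm behind it; z points along the fingers, x is the direction in which the jaws open and shut, and the axes are right-handed (so a half turn about z gives the same grasp; the last joint's range is limited). The gripper opens to 87 mm and grips with 3 to 60 N. Pads are 19 mm wide; open, the fingers measure 117 mm over their backs; the gripper's body (75 mm by 190 mm) begins 51 mm behind the grasp point.
Start: joints at [69.047, 18.392, -4.016, 83.108, 1.295, 78.541, -3.26], TCP at [0.241, -0.604, 0.223] pointing down, gripper open.
Joint ranges: [-163.93, 163.93], [-17.29, 119.83], [-79.2, 71.16], [3.27, 140.29], [-89.18, 269.18], [5.43, 117.66], [-154.24, 154.24]. Speed limits (degrees/s): [147.25, 147.25, 180, 180, 180, 180, 180].

INTERFACE

Orientations are given as [roll, pitch, yaw] about the fixed x, y, z axes, in that order (R = Rz(yaw) Ry(pitch) Rx(roll)).
In Python, from cell import sensors, vision, env gives the robot as it stands.
- The arm moves only by the shell command python3 -m inch 'ROWS' [OPENING] [FORCE]. ROWS is a JSON object of lists of equal length, an entry for each row: "dp": the shift along the tool's x, y, z in m, a list of three; "turn": the turn about the tool's z in degrees. A call has 1 to 8 rows; each row shifts and turns the commanded pose from where the row before left it, along the tool's axes as they then stand; what a row does not reach is not made up. A row lasts 1/8 s, in which the tool goes at most 62.5 mm and 10.7 degrees, less where a joint would pass 70% of its speed; a pose out of reach is approached as far as the arm can. A call is refused whole if a number of a shift passes 0.0625 or a number of a turn 10.7, either way. A call with a gripper value outside its range is refused whole. OPENING is the closure, from -1 (fully open) to 1 (shut), set as the call begins (- or left out, the last holds). The fingers move at their own pace and stop on an object; FORCE is the grip in N (left out, the last holds). Time passes only in rows, so rows that do not move let the fingers close. It gives the time, the measured TCP pose, the force and the opening at its end, in the units of the state.
- sensors.get_obs(): the state, without advancing time (a new reading comes with each control period).
- vision.read_camera(name): name is "scene" or "top" or "wrist"; returns the picture (420x560x3 uint8, blue, green, red); there is no depth.
- vision.get_calibration(name): a dict with "K" (3x3 intrinsics, pixels), "pose" (4x4, takes a point from camera to world coordinates). Camera axes: x right, y down, z forward; pixel columns grow to the right and rows downward; lengths in m; the calibration is good to about 2 mm. The wrist camera is an equidistant fisheye: a pixel r from the principal point sees the ray r / f radians off the axis. A picture is of the moment at which its call begins: read the wrist's pose just before it. get_calibration takes no time and is no camera call; for the wrist camera it gives the pose at the moment of the call.
- env.sign_off(): hands the job in, once; it reports no verdict.
The state is a dict: "time_s": time; "qpos": joint angles; "joint_velocities": joint speeds; "effort": joint torques, N m; "tool_pos": TCP position; "tool_rot": TCP orientation; "force": force on the tool from outside, world axes, zero at the start; "wrist_torque": the same for the moment, N m; "grip_width": finger opening in m.
Only numpy, scipy, OpenCV 4.12 (cv2) and the standard library are available. Lean on these libraries where they do the work, as an engineer would, in place of code of your own. Each camera call takes 0.05 s, during which the arm holds its last target.

## Working session

There is one attempt and no reset: what is moved stays moved. The work goes in short steps, Python scripts to look and compute and a shell command to move; the robot and the scene stay as the last step left them, time stands still between calls to the robot, and variables do not carry over. Pictures are saved under pics/ and viewed, and the job is handed in when it is done.

```bash
mkdir -p pics; ls
python3 - <<'E'
from cell import sensors,vision
import cv2
o=sensors.get_obs()
print({k:o[k] for k in('time_s','tool_pos','tool_rot','force','grip_width')})
for n in('scene','top','wrist'):
    c=vision.get_calibration(n);print(n,c)
    cv2.imwrite(f'pics/{n}0.png',vision.read_camera(n))
E
```

```text
pics
{'time_s': 0.0, 'tool_pos': array([ 0.24072331, -0.60318962,  0.2214337 ]), 'tool_rot': array([ 1.79995445e+02,  1.10194539e-01, -6.82366756e+01]), 'force': array([-0.58080528,  0.83122911,  0.19531726]), 'grip_width': 0.08713965373426405}
scene {'K': array([[460.04238325,   0.        , 282.5281463 ],
       [  0.        , 460.04238325, 208.33344688],
       [  0.        ,   0.        ,   1.        ]]), 'pose': array([[-0.80666903,  0.44854035, -0.38483324,  1.13198068],
       [ 0.590793  ,  0.59462569, -0.54532919,  0.78451365],
       [-0.01577041, -0.66725695, -0.74466063,  1.11421911],
       [ 0.        ,  0.        ,  0.        ,  1.        ]])}
top {'K': array([[513.65781592,   0.        , 285.77113396],
       [  0.        , 513.65781592, 204.72707079],
       [  0.        ,   0.        ,   1.        ]]), 'pose': array([[-0.02492641, -0.98864759,  0.1481709 ,  0.3551929 ],
       [-0.99965831,  0.02581707,  0.00409052,  0.00598222],
       [-0.00786942, -0.14801831, -0.98895331,  1.54209049],
       [ 0.        ,  0.        ,  0.        ,  1.        ]])}
wrist {'K': array([[325.1922621 ,   0.        , 281.14041948],
       [  0.        , 325.1922621 , 208.12575673],
       [  0.        ,   0.        ,   1.        ]]), 'pose': array([[ 0.37018579, -0.89405118, -0.25225972,  0.31013532],
       [-0.9289567 , -0.35668112, -0.09908595, -0.57534013],
       [-0.00138836,  0.27101856, -0.96257312,  0.3828163 ],
       [ 0.        ,  0.        ,  0.        ,  1.        ]])}
```

View pics/top0.png

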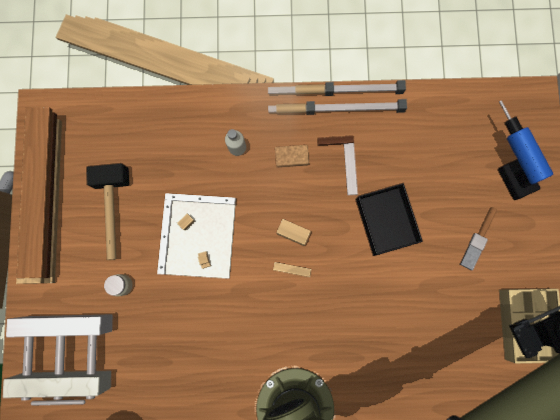

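View pics/scene0.png

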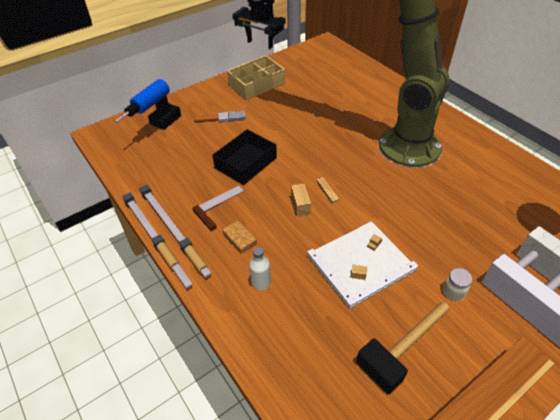

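View pics/wrist0.png

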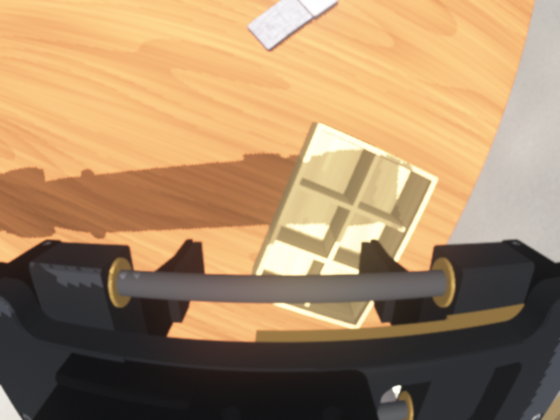

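Run:
```python
import cv2
i=cv2.imread('pics/top0.png');j=cv2.imread('pics/scene0.png')
def crop(i,x,y,w,h,s,n):
    cv2.imwrite(n,cv2.resize(i[y:y+h,x:x+w],None,fx=s,fy=s,interpolation=cv2.INTER_CUBIC))
crop(i,150,185,100,100,6,'pics/c1.png')
crop(i,265,170,165,100,4.8,'pics/c2.png')
crop(j,300,215,125,95,6,'pics/c3.png')
```

```text
(no output)
```

View pics/c1.png

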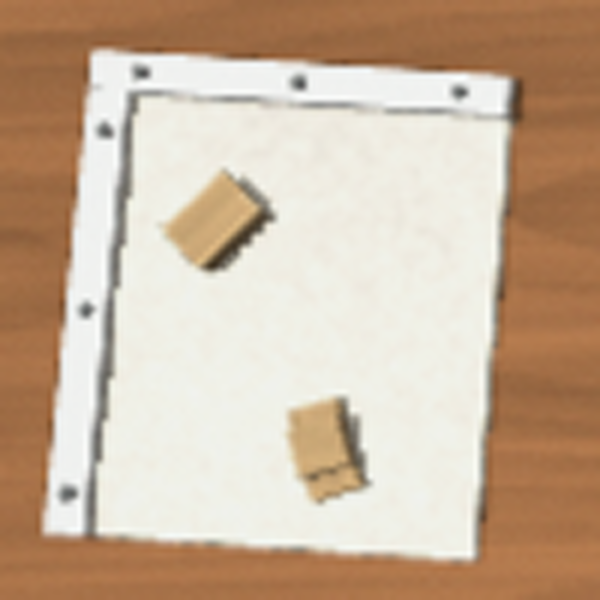

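View pics/c2.png

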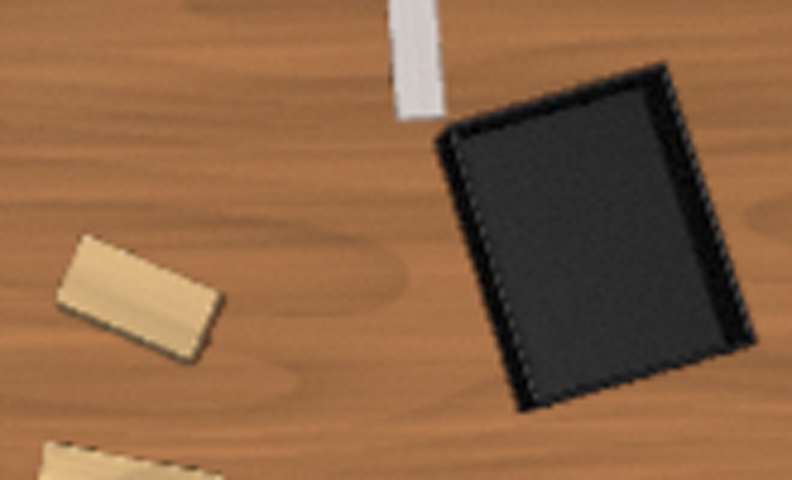

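View pics/c3.png

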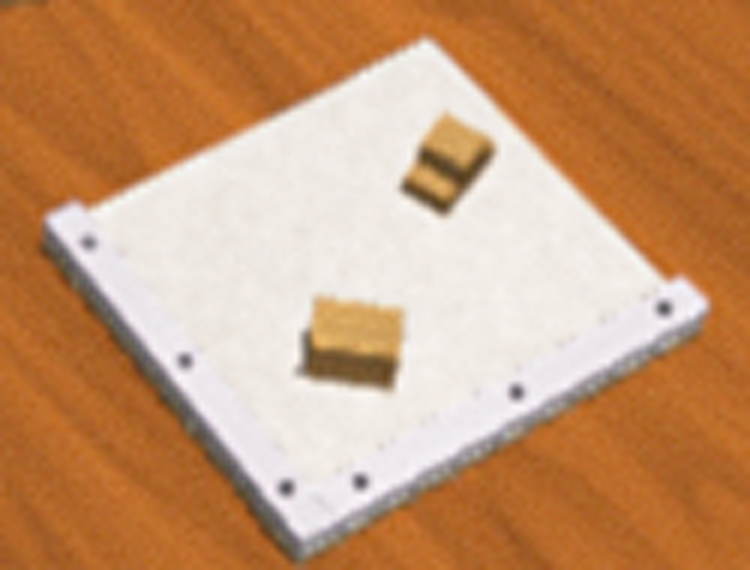

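```bash
cat > h.py <<'E'
import numpy as np,cv2
from scipy.optimize import least_squares
from cell import vision
CAL={n:vision.get_calibration(n) for n in('scene','top')}
def proj(n,P,c=None):
    c=c or CAL[n];P=np.atleast_2d(P);T=c['pose'];q=(P-T[:3,3])@T[:3,:3];K=c['K']
    if n=='wrist':
        r=np.hypot(q[:,0],q[:,1]);th=np.arctan2(r,q[:,2]);s=th/np.maximum(r,1e-9)
        return np.c_[K[0,0]*q[:,0]*s+K[0,2],K[1,1]*q[:,1]*s+K[1,2]]
    return np.c_[K[0,0]*q[:,0]/q[:,2]+K[0,2],K[1,1]*q[:,1]/q[:,2]+K[1,2]]
def ray(n,p,z,c=None):
    c=c or CAL[n];K=c['K'];u=(p[0]-K[0,2])/K[0,0];v=(p[1]-K[1,2])/K[1,1]
    if n=='wrist':
        th=np.hypot(u,v);d=np.array([u/th*np.sin(th),v/th*np.sin(th),np.cos(th)])
    else: d=np.array([u,v,1.])
    d=c['pose'][:3,:3]@d;o=c['pose'][:3,3];return o+d*(z-o[2])/d[2]
def full(crop,p): # crop=(x0,y0,scale)
    return np.array([(p[0]+.5)/crop[2]-.5+crop[0],(p[1]+.5)/crop[2]-.5+crop[1]])
def world(pose,L,z0):
    x,y,a=pose;L=np.atleast_2d(np.array(L,float))
    return np.c_[x+np.cos(a)*L[:,0]-np.sin(a)*L[:,1],y+np.sin(a)*L[:,0]+np.cos(a)*L[:,1],z0+L[:,2]]
def fit(obs,z0,guess,cams=None):
    # obs: list (cam, pixel, local xyz)
    cams=cams or CAL
    f=lambda p:np.concatenate([(proj(c,world(p,l,z0),cams[c])[0]-px) for c,px,l in obs])
    r=least_squares(f,guess,loss='soft_l1');return r.x,np.round(f(r.x).reshape(-1,2),1)
E
cat > m.py <<'E'
from h import *
C1=(150,185,6);C2=(265,170,4.8);C3=(300,215,6)
def T(c,x,y,n='top'):return (n,full(c,(x,y)))
def show(name,r):print(name,np.round(r[0][:2],4),round(np.degrees(r[0][2]),2));print(r[1].tolist())
# board local: origin centre underside
b=[(*T(C1,92,50),(.12,.105,.026)),(*T(C1,517,78),(.12,-.105,.026)),(*T(C1,43,534),(-.12,.105,.026)),(*T(C1,133,93),(.1,.085,.026)),(*T(C1,475,560),(-.12,-.105,.012)),
 (*T(C3,300,537,'scene'),(.12,.105,.026)),(*T(C3,45,215,'scene'),(.12,-.105,.026)),(*T(C3,710,302,'scene'),(-.12,.105,.026)),(*T(C3,425,38,'scene'),(-.12,-.105,.012))]
B=fit(b,0,(.55,.25,0));show('board',B)
s=[(*T(C1,225,170),(.021,.014,.03)),(*T(C1,268,210),(.021,-.014,.03)),(*T(C1,163,225),(-.021,.014,.03)),(*T(C1,207,268),(-.021,-.014,.03))]
for g in((.6,.27,-.8),(.6,.27,.8),(.6,.27,2.3)):show('stub',fit(s,.012,(g)))
bl=[(*T(C2,85,234),(.045,-.0225,.055)),(*T(C2,224,295),(-.045,-.0225,.055)),(*T(C2,57,297),(.045,.0225,.055)),(*T(C2,193,360),(-.045,.0225,.055))]
for g in((.5,.0,1.2),(.5,0,-2)):show('block',fit(bl,0,g))
bn=[(*T(C2,437,137),(.09,.07,.065)),(*T(C2,664,66),(.09,-.07,.065)),(*T(C2,756,344),(-.09,-.07,.065)),(*T(C2,520,409),(-.09,.07,.065))]
show('bin',fit(bn,0,(.5,-.25,.2)))
st=[(*T(C1,303,475),(-.012,.013,.03)),(*T(C1,352,463),(-.012,-.013,.03)),(*T(C1,318,501),(-.023,.013,.014)),(*T(C1,367,486),(-.023,-.013,.014)),
 (*T(C1,342,397),(.023,-.013,.014)),(*T(C3,447,112,'scene'),(-.012,-.013,.03)),(*T(C3,495,150,'scene'),(-.012,.013,.03)),(*T(C3,402,183,'scene'),(.023,-.013,.014)),(*T(C3,444,205,'scene'),(.023,.013,.014))]
show('step',fit(st,.012,(.5,.2,0.2)))
E
python3 m.py
```

```text
board [0.4993 0.2789] -5.21
[[0.4, -0.2], [-0.7, -0.4], [0.4, -0.4], [-0.4, -0.4], [0.3, 0.1], [0.4, -0.2], [-0.1, -0.4], [0.2, 0.0], [0.8, -0.6]]
stub [0.5394 0.3083] -46.8
[[0.4, -0.3], [-0.3, -0.3], [0.3, 0.5], [-0.5, 0.1]]
stub [0.5394 0.3083] -46.8
[[0.4, -0.3], [-0.3, -0.3], [0.3, 0.5], [-0.5, 0.1]]
stub [0.5397 0.3074] 115.17
[[-5.7, 15.3], [-16.8, 0.2], [17.6, -0.2], [6.2, -15.8]]
block [ 0.4992 -0.009 ] 64.11
[[0.5, -0.4], [-0.3, -0.4], [-0.1, 0.5], [-0.1, 0.2]]
block [0.5006 0.0327] -119.66
[[7.1, 27.1], [-49.2, -0.3], [20.2, 0.3], [-35.4, -27.4]]
bin [ 0.5273 -0.2837] 14.55
[[0.5, -2.2], [-1.0, -0.4], [-0.8, 0.9], [1.8, 0.8]]
step [0.4274 0.2572] 14.17
[[-0.5, 0.2], [0.0, -0.3], [-1.1, -0.3], [-0.7, -0.2], [-0.4, -0.5], [-0.3, -0.4], [-0.8, -2.5], [0.1, -1.7], [0.6, -1.0]]
```

```bash
cat > go.py <<'E'
import sys,numpy as np
from cell import sensors
o=sensors.get_obs();p=o['tool_pos'];y=o['tool_rot'][2];a=np.radians(y)
x,yy,z=map(float,sys.argv[1:4]);ty=float(sys.argv[4]) if len(sys.argv)>4 else y
d=np.array([x,yy,z])-p
def tl(a):return np.round([d[0]*np.cos(a)+d[1]*np.sin(a),d[0]*np.sin(a)-d[1]*np.cos(a),-d[2]],4)
t=(y-ty+180)%360-180
print('t',round(o['time_s'],2),'pos',np.round(p,4),'rot',np.round(o['tool_rot'],1),'F',np.round(o['force'],1),'w',round(o['grip_width'],4))
print('in current axes',tl(a),'len',round(np.linalg.norm(d),3),'turn',round(t,1),'| after turn',tl(np.radians(ty)))
E
python3 go.py .527 -.284 .2 -46.8; python3 -c "
from h import *
for p,z in(((235,150),.0),((116,290),.0),((110,240),0.02)):print(ray('top',p,z))"
```

```text
t 0.15 pos [ 0.2408 -0.6033  0.2217] rot [ 1.80e+02  1.00e-01 -6.82e+01] F [ 0.5  0.4 -0.3] w 0.0872
in current axes [-0.1905 -0.3842  0.0217] len 0.429 turn -21.4 | after turn [-0.0368 -0.4273  0.0217]
[0.76112183 0.16480279 0.        ]
[0.34342104 0.52276205 0.        ]
[0.49085488 0.53748077 0.02      ]
```

```bash
python3 -m inch '{"dp":[[-0.024,-0.048,0.0027],[-0.024,-0.048,0.0027],[-0.024,-0.048,0.0027],[-0.024,-0.048,0.0027],[-0.024,-0.048,0.0027],[-0.024,-0.048,0.0027],[-0.024,-0.048,0.0027],[-0.0225,-0.048,0.0027]],"turn":[0,0,0,0,0,0,0,0]}' -0.5 20; python3 go.py .539 .308 .18 -46.8
```

```text
time_s: 1.15
tool_pos: [0.5278, -0.283, 0.2007]
tool_rot: [180.0, -0.0, -68.2]
force: [-0.1, -0.8, 0.2]
grip_width: 0.0653
t 1.15 pos [ 0.5278 -0.283   0.2007] rot [180.   -0.  -68.2] F [-0.1 -0.8  0.2] w 0.0653
in current axes [-0.5447 -0.2295  0.0207] len 0.591 turn -21.4 | after turn [-0.4231 -0.4128  0.0207]
```

```bash
python3 -m inch '{"dp":[[-0.0545,-0.023,0.002],[-0.0545,-0.023,0.002],[-0.0545,-0.023,0.002],[-0.0545,-0.023,0.002],[-0.0545,-0.023,0.002],[-0.0545,-0.023,0.002],[-0.0545,-0.023,0.002],[-0.0545,-0.023,0.002]],"turn":[0,0,0,0,0,0,0,0]}'; python3 -m inch '{"dp":[[-0.0545,-0.023,0.002],[-0.0545,-0.0225,0.0027],[0,0,0],[0,0,0],[0,0,0]],"turn":[0,0,-10.7,-10.7,0]}'; python3 go.py .5394 .3083 .1 -46.8
python3 - <<'E'
from h import *
import pickle
c=vision.get_calibration('wrist');i=vision.read_camera('wrist');cv2.imwrite('pics/w1.png',i);pickle.dump(c,open('w1.pkl','wb'))
E
```

```text
time_s: 2.15
tool_pos: [0.536, 0.1902, 0.1848]
tool_rot: [-180.0, -0.0, -68.3]
force: [0.3, 0.5, 0.6]
grip_width: 0.0656
time_s: 2.78
tool_pos: [0.5378, 0.3068, 0.1797]
tool_rot: [180.0, 0.0, -46.9]
force: [0.4, -0.0, 0.7]
grip_width: 0.0651
t 2.77 pos [0.5378 0.3068 0.1797] rot [180.    0.  -46.9] F [ 0.4 -0.   0.7] w 0.0651
in current axes [-0.     -0.0022  0.0797] len 0.08 turn -0.1 | after turn [-0.     -0.0022  0.0797]
```

View pics/w1.png

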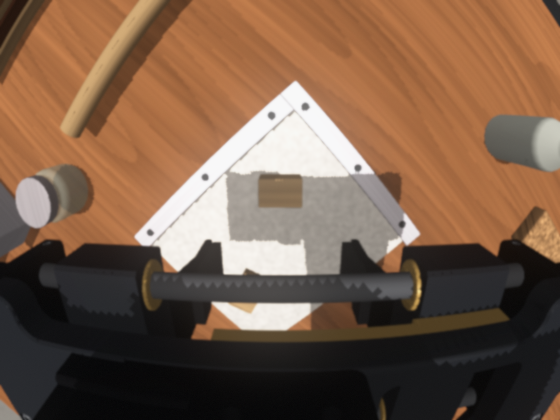

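Run:
```python
from h import *
import pickle
c=pickle.load(open('w1.pkl','rb'));i=cv2.imread('pics/w1.png')
S=4;x0,y0=130,70
j=cv2.resize(i[y0:y0+175,x0:x0+190*1+105],None,fx=2.7,fy=2.7,interpolation=cv2.INTER_CUBIC)
def dr(P,col):
    p=proj('wrist',P,c);p=((p-[x0,y0]+.5)*2.7-.5)
    cv2.polylines(j,[np.round(p).astype(int).reshape(-1,1,2)],True,col,1)
dr(world((.5394,.3083,np.radians(-46.8)),[(.021,.014,.03),(.021,-.014,.03),(-.021,-.014,.03),(-.021,.014,.03)],.012),(0,0,255))
B=(.4993,.2789,np.radians(-5.21))
dr(world(B,[(.12,.105,.026),(.12,-.105,.026),(.1,-.105,.026),(.1,.085,.026),(-.12,.085,.026),(-.12,.105,.026)],0),(255,0,0))
cv2.imwrite('pics/w1o.png',j)
```

```text
(no output)
```

View pics/w1o.png

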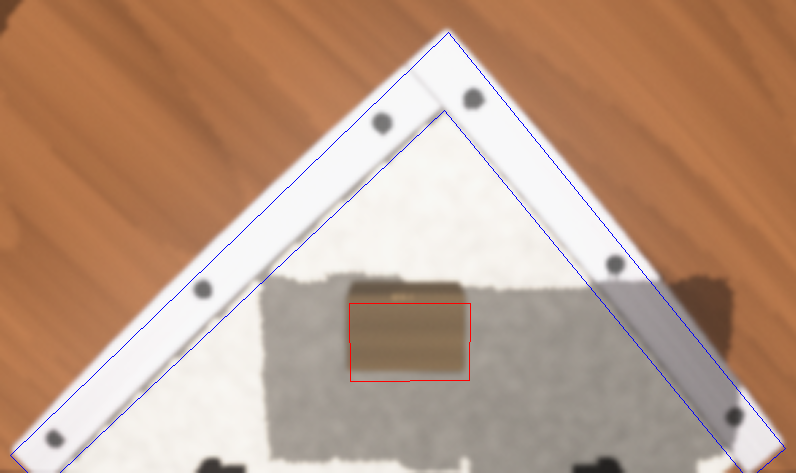

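```bash
python3 -m inch '{"dp":[[0,-0.0045,0.054],[0,0,0.054],[0,0,0.035],[0,0,0.017],[0,0,0]],"turn":[0,0,0,0,0]}'; python3 -m inch '{"dp":[[0,0,0],[0,0,0],[0,0,0]],"turn":[0,0,0]}' 1 15
```

```text
time_s: 3.45
tool_pos: [0.5411, 0.3095, 0.0197]
tool_rot: [179.9, 0.0, -46.9]
force: [1.2, -0.3, 0.9]
grip_width: 0.0649
time_s: 3.82
tool_pos: [0.5419, 0.3102, 0.0213]
tool_rot: [-179.9, -0.0, -46.9]
force: [-0.1, 0.5, 0.6]
grip_width: 0.0429
```

```bash
python3 -m inch '{"dp":[[0,0,-0.03],[0,0,-0.06],[0,0,-0.06]],"turn":[0,0,0]}';  python3 go.py .527 -.284 .17 -75.8
```

```text
time_s: 4.2
tool_pos: [0.5411, 0.3097, 0.1719]
tool_rot: [180.0, 0.0, -46.8]
force: [1.5, 0.1, -0.8]
grip_width: 0.0416
t 4.2 pos [0.5411 0.3097 0.1719] rot [180.    0.  -46.8] F [ 1.5  0.1 -0.8] w 0.0416
in current axes [0.4235 0.4164 0.0019] len 0.594 turn 29.0 | after turn [0.5721 0.1593 0.0019]
```

```bash
python3 -m inch '{"dp":[[0.0437,0.039,0],[0.0437,0.039,0],[0.0437,0.039,0],[0.0437,0.039,0],[0.0437,0.039,0],[0.0437,0.039,0],[0.0437,0.039,0],[0.0437,0.039,0]],"turn":[0,0,0,0,0,0,0,0]}';  python3 -m inch '{"dp":[[0.0437,0.039,0],[0.0437,0.039,0],[0,0,0],[0,0,0.055],[0,0,0.055],[0,0,0]],"turn":[0,0,0,0,0,0]}'; python3 -m inch '{"dp":[[0,0,0],[0,0,0],[0,0,0]],"turn":[0,0,0]}' -0.4; python3 -m inch '{"dp":[[0,0,-0.06],[0,0,-0.06],[0,0,0]],"turn":[0,0,0]}' -0.5; python3 go.py .4274 .2572 .17 -75.8
python3 - <<'E'
from h import *
i=vision.read_camera('top');cv2.imwrite('pics/t2.png',i)
cv2.imwrite('pics/t2c.png',cv2.resize(i[160:280,140:430],None,fx=2.7,fy=2.7,interpolation=cv2.INTER_CUBIC))
E
```

```text
time_s: 5.2
tool_pos: [0.5529, -0.1604, 0.171]
tool_rot: [-180.0, -0.1, -46.8]
force: [0.4, 0.1, -0.1]
grip_width: 0.0419
time_s: 5.95
tool_pos: [0.5523, -0.2731, 0.0561]
tool_rot: [179.8, 0.5, -46.8]
force: [0.2, -0.2, -0.1]
grip_width: 0.0418
time_s: 6.32
tool_pos: [0.5571, -0.2762, 0.0625]
tool_rot: [-179.9, -0.2, -46.8]
force: [-0.1, -0.7, 1.0]
grip_width: 0.0591
time_s: 6.7
tool_pos: [0.5596, -0.2769, 0.1877]
tool_rot: [-179.8, -0.7, -46.8]
force: [-0.1, 0.3, -0.5]
grip_width: 0.0653
t 6.7 pos [ 0.5596 -0.2769  0.1877] rot [-179.8   -0.7  -46.8] F [-0.1  0.3 -0.5] w 0.0653
in current axes [-0.48   -0.2689  0.0177] len 0.55 turn 29.0 | after turn [-0.5502 -0.0028  0.0177]
```

View pics/t2c.png

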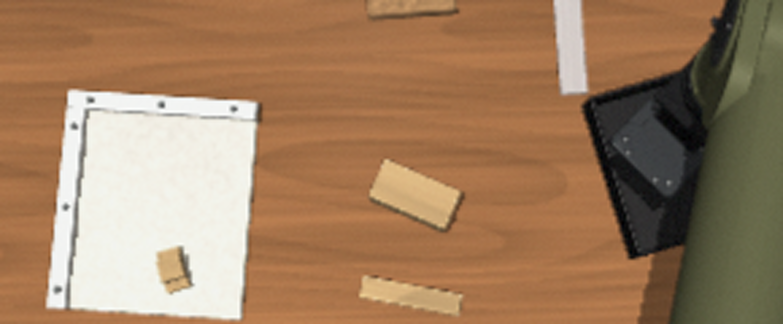

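```bash
python3 -m inch '{"dp":[[0,0,0],[0,0,0],[0,0,0],[-0.0611,-0.0003,0.002],[-0.0611,-0.0003,0.002],[-0.0611,-0.0003,0.002],[-0.0611,-0.0003,0.002],[-0.0611,-0.0003,0.002]],"turn":[9.7,9.7,9.6,0,0,0,0,0]}';  python3 -m inch '{"dp":[[-0.0611,-0.0003,0.002],[-0.0611,-0.0003,0.002],[-0.0611,-0.0003,0.002],[-0.0611,-0.0003,0.002],[0,0,0],[0,0,0]],"turn":[0,0,0,0,0,0]}'; python3 go.py .4274 .2572 .17 -75.8
python3 - <<'E'
from h import *
import pickle
c=vision.get_calibration('wrist');i=vision.read_camera('wrist');cv2.imwrite('pics/w2.png',i);pickle.dump(c,open('w2.pkl','wb'))
x0,y0=180,100
j=cv2.resize(i[y0:y0+190,x0:x0+220],None,fx=3,fy=3,interpolation=cv2.INTER_CUBIC)
def dr(P,col):
    p=proj('wrist',P,c);p=((p-[x0,y0]+.5)*3-.5)
    cv2.polylines(j,[np.round(p).astype(int).reshape(-1,1,2)],True,col,1)
o=(.4274,.2572,np.radians(14.2))
for a,z in((.012,.03),(.023,.014)):
    dr(world(o,[(a,.013,z),(a,-.013,z),(-a,-.013,z),(-a,.013,z)],.012),(0,0,255))
cv2.imwrite('pics/w2o.png',j)
E
```

```text
time_s: 7.75
tool_pos: [0.4809, 0.0226, 0.1691]
tool_rot: [179.9, -0.0, -75.9]
force: [1.1, 0.1, -0.3]
grip_width: 0.0655
time_s: 8.5
tool_pos: [0.4234, 0.2573, 0.1613]
tool_rot: [179.9, -0.1, -75.8]
force: [0.8, -0.5, -1.2]
grip_width: 0.0653
t 8.5 pos [0.4234 0.2573 0.1613] rot [ 1.799e+02 -1.000e-01 -7.580e+01] F [ 0.8 -0.5 -1.2] w 0.0653
in current axes [ 0.0011 -0.0038 -0.0087] len 0.01 turn -0.0 | after turn [ 0.0011 -0.0038 -0.0087]
```

View pics/w2o.png

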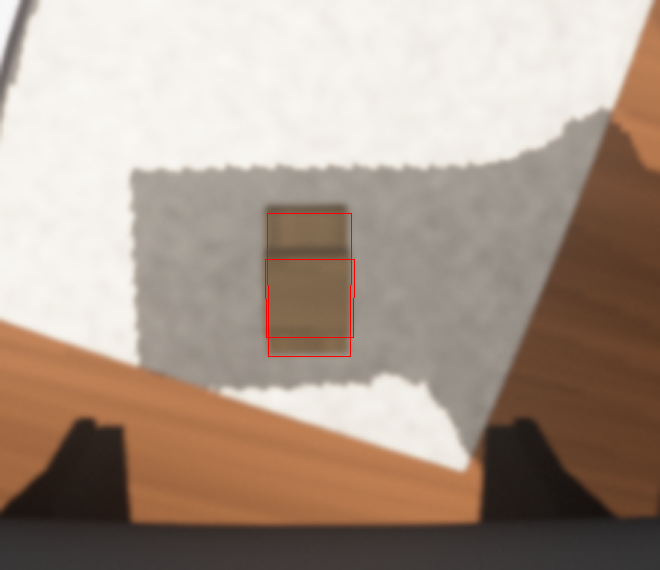

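```bash
python3 -m inch '{"dp":[[0.001,-0.005,0.05],[0,0,0.05],[0,0,0.03],[0,0,0.012],[0,0,0],[0,0,0]],"turn":[0,0,0,0,0,0]}'; python3 -m inch '{"dp":[[0,0,0],[0,0,0],[0,0,0],[0,0,0]],"turn":[0,0,0,0]}' 1 12; python3 -m inch '{"dp":[[0,0,-0.03],[0,0,-0.06],[0,0,-0.06]],"turn":[0,0,0]}';  python3 go.py .498 -.291 .17
```

```text
time_s: 9.3
tool_pos: [0.4302, 0.2586, 0.0215]
tool_rot: [-179.9, -0.0, -75.9]
force: [0.5, -0.6, 0.0]
grip_width: 0.0654
time_s: 9.8
tool_pos: [0.429, 0.2585, 0.0203]
tool_rot: [-180.0, -0.0, -75.8]
force: [-0.7, 0.5, 0.4]
grip_width: 0.0332
time_s: 10.18
tool_pos: [0.4284, 0.2583, 0.1715]
tool_rot: [179.9, 0.0, -75.8]
force: [0.6, -1.6, 0.6]
grip_width: 0.0259
t 10.18 pos [0.4284 0.2583 0.1715] rot [179.9   0.  -75.8] F [ 0.6 -1.6  0.6] w 0.0259
in current axes [0.5497 0.0671 0.0015] len 0.554 turn 0.0 | after turn [0.5497 0.0671 0.0015]
```

Run:
```python
from h import *
i=vision.read_camera('wrist');cv2.imwrite('pics/w3.png',i)
```

```text
(no output)
```

View pics/w3.png

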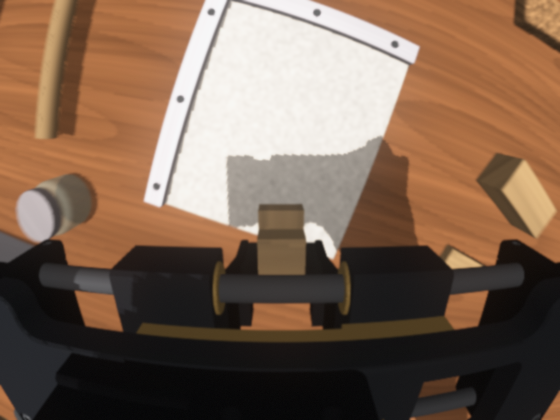

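The wrist picture shows the stepped offcut held between the fingers at (281,240), and the board is clear. I'll carry it to the bin.

```bash
python3 -m inch '{"dp":[[0.055,0.0067,0],[0.055,0.0067,0],[0.055,0.0067,0],[0.055,0.0067,0],[0.055,0.0067,0],[0.055,0.0067,0],[0.055,0.0067,0],[0.055,0.0067,0]],"turn":[0,0,0,0,0,0,0,0]}';  python3 -m inch '{"dp":[[0.055,0.0067,0],[0.055,0.0067,0],[0,0,0],[0,0,0.055],[0,0,0.055],[0,0,0],[0,0,0]],"turn":[0,0,0,0,0,0,0]}'; python3 -m inch '{"dp":[[0,0,0],[0,0,0],[0,0,0]],"turn":[0,0,0]}' -0.4; python3 -m inch '{"dp":[[0,0,-0.06],[0,0,-0.06],[0,0,0]],"turn":[0,0,0]}' -0.7; python3 go.py .4992 -.009 .17 -25.9
python3 - <<'E'
from h import *
i=vision.read_camera('wrist');cv2.imwrite('pics/w4.png',i)
E
```

```text
time_s: 11.22
tool_pos: [0.4847, -0.183, 0.17]
tool_rot: [-180.0, -0.0, -75.8]
force: [0.7, 0.0, 0.8]
grip_width: 0.0258
time_s: 12.1
tool_pos: [0.4999, -0.2911, 0.0621]
tool_rot: [-179.9, -0.1, -75.8]
force: [-0.2, 0.3, 0.2]
grip_width: 0.0258
time_s: 12.48
tool_pos: [0.4991, -0.2916, 0.0613]
tool_rot: [-179.9, -0.1, -75.8]
force: [0.1, -0.7, -0.5]
grip_width: 0.0475
time_s: 12.85
tool_pos: [0.502, -0.2928, 0.1866]
tool_rot: [-179.6, -0.5, -75.8]
force: [0.2, -1.1, -0.1]
grip_width: 0.0721
t 12.85 pos [ 0.502  -0.2928  0.1866] rot [-179.6   -0.5  -75.8] F [ 0.2 -1.1 -0.1] w 0.0721
in current axes [-0.2758 -0.0667  0.0166] len 0.284 turn -49.9 | after turn [-0.1265 -0.2541  0.0166]
```

View pics/w4.png

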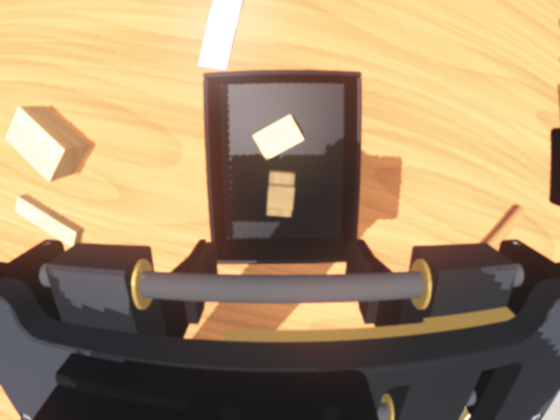

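Both offcuts lie in the bin, the stub at (278,136) and the stepped one at (282,194). The block is next.

```bash
python3 -m inch '{"dp":[[0,0,0],[0,0,0],[0,0,0],[0,0,0],[0,0,0]],"turn":[-10,-10,-10,-10,-9.9]}';  python3 -m inch '{"dp":[[-0.0253,-0.0508,0.003],[-0.0253,-0.0508,0.003],[-0.0253,-0.0508,0.003],[-0.0253,-0.0508,0.003],[-0.0253,-0.0508,0.003],[0,0,0],[0,0,0]],"turn":[0,0,0,0,0,0,0]}'; python3 go.py .4992 -.009 .1 -25.9
python3 - <<'E'
from h import *
import pickle
from cell import sensors
print(np.round(sensors.get_obs()['qpos'],1))
c=vision.get_calibration('wrist');i=vision.read_camera('wrist');cv2.imwrite('pics/w5.png',i);pickle.dump(c,open('w5.pkl','wb'))
x0,y0=180,100
j=cv2.resize(i[y0:y0+190,x0:x0+220],None,fx=3,fy=3,interpolation=cv2.INTER_CUBIC)
def dr(P,col):
    p=proj('wrist',P,c);p=((p-[x0,y0]+.5)*3-.5)
    cv2.polylines(j,[np.round(p).astype(int).reshape(-1,1,2)],True,col,1)
o=(.4992,-.009,np.radians(64.1))
for z,col in((.055,(0,0,255)),):
    dr(world(o,[(.045,.0225,z),(.045,-.0225,z),(-.045,-.0225,z),(-.045,.0225,z)],0),col)
cv2.imwrite('pics/w5o.png',j)
E
```

```text
time_s: 13.52
tool_pos: [0.4975, -0.2907, 0.1784]
tool_rot: [-180.0, 0.2, -25.6]
force: [-0.1, 0.3, -0.7]
grip_width: 0.0739
time_s: 14.4
tool_pos: [0.4951, -0.0081, 0.1641]
tool_rot: [179.9, 0.1, -25.9]
force: [0.4, -0.2, 0.6]
grip_width: 0.074
t 14.4 pos [ 0.4951 -0.0081  0.1641] rot [ 1.799e+02  1.000e-01 -2.590e+01] F [ 0.4 -0.2  0.6] w 0.074
in current axes [ 0.0041 -0.001   0.0641] len 0.064 turn -0.0 | after turn [ 0.0041 -0.001   0.0641]
[ 36.8   4.1 -40.1 107.8   2.8  69.2 -30.2]
```

View pics/w5o.png

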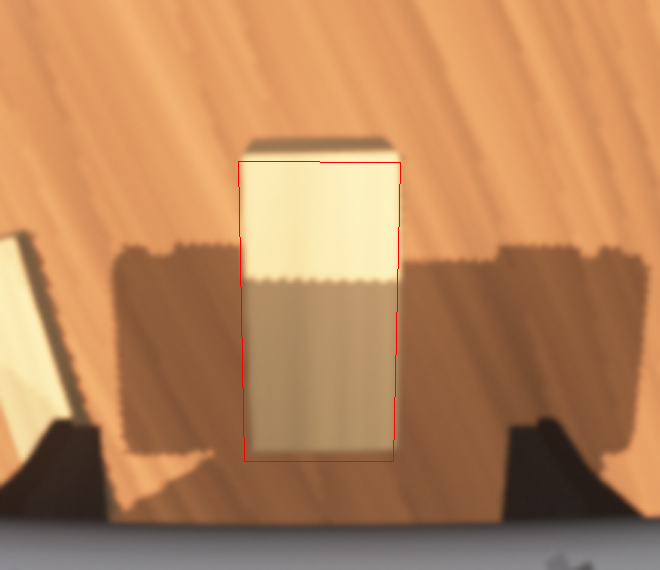

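```bash
python3 -m inch '{"dp":[[0.004,-0.0035,0.05],[0,0,0.05],[0,0,0.03],[0,0,0.014],[0,0,0],[0,0,0]],"turn":[0,0,0,0,0,0]}'; python3 -m inch '{"dp":[[0,0,0],[0,0,0],[0,0,0],[0,0,0]],"turn":[0,0,0,0]}' 1 35;python3 -m inch '{"dp":[[0,0,0],[0,0,0]],"turn":[0,0]}'; python3 go.py .4992 -.009 .1 -5.2
```

```text
time_s: 15.2
tool_pos: [0.5022, -0.0065, 0.0225]
tool_rot: [-180.0, -0.1, -26.0]
force: [0.1, -0.2, 0.8]
grip_width: 0.074
time_s: 15.7
tool_pos: [0.5012, -0.0061, 0.0214]
tool_rot: [180.0, -0.0, -25.9]
force: [-0.3, -0.8, 1.6]
grip_width: 0.0448
time_s: 15.95
tool_pos: [0.5012, -0.0061, 0.0214]
tool_rot: [180.0, -0.0, -25.9]
force: [-1.3, -1.1, 1.5]
grip_width: 0.045
t 15.95 pos [ 0.5012 -0.0061  0.0214] rot [180.   -0.  -25.9] F [-1.3 -1.1  1.5] w 0.045
in current axes [-0.0006  0.0035 -0.0786] len 0.079 turn -20.7 | after turn [-0.0017  0.003  -0.0786]
```

```bash
python3 -m inch '{"dp":[[0,0,-0.03],[0,0,-0.04],[0,0,-0.03],[0,0,0],[0,0,0],[0,0,0]],"turn":[0,0,0,-10.7,-10,0]}'; python3 go.py .558 .294 .12 -5.2
```

```text
time_s: 16.7
tool_pos: [0.5005, -0.0061, 0.1207]
tool_rot: [-180.0, 0.1, -5.3]
force: [-0.7, 0.5, -2.1]
grip_width: 0.0451
t 16.7 pos [ 0.5005 -0.0061  0.1207] rot [-1.8e+02  1.0e-01 -5.3e+00] F [-0.7  0.5 -2.1] w 0.0451
in current axes [ 0.0293 -0.3041  0.0007] len 0.306 turn -0.1 | after turn [ 0.0301 -0.304   0.0007]
```

```bash
python3 -m inch '{"dp":[[0.005,-0.0507,0],[0.005,-0.0507,0],[0.005,-0.0507,0],[0.005,-0.0507,0],[0.005,-0.0507,0],[0.0045,-0.0505,0],[0,0,0],[0,0,0]],"turn":[0,0,0,0,0,0,0,0]}'; python3 go.py .558 .294 .12 -5.2
python3 - <<'E'
from h import *
import pickle
for n in('wrist','top','scene'):
    c=vision.get_calibration(n);i=vision.read_camera(n);cv2.imwrite(f'pics/{n}6.png',i);pickle.dump(c,open(f'{n}6.pkl','wb'))
i=cv2.imread('pics/wrist6.png');c=pickle.load(open('wrist6.pkl','rb'))
x0,y0=130,70
j=cv2.resize(i[y0:y0+200,x0:x0+290],None,fx=2.7,fy=2.7,interpolation=cv2.INTER_CUBIC)
def dr(P,col):
    p=proj('wrist',P,c);p=((p-[x0,y0]+.5)*2.7-.5)
    cv2.polylines(j,[np.round(p).astype(int).reshape(-1,1,2)],True,col,1)
B=(.4993,.2789,np.radians(-5.21))
dr(world(B,[(.12,.105,.026),(.12,-.105,.026),(.1,-.105,.026),(.1,.085,.026),(-.12,.085,.026),(-.12,.105,.026)],0),(255,0,0))
cv2.imwrite('pics/w6o.png',j)
E
```

```text
time_s: 17.7
tool_pos: [0.5578, 0.2934, 0.1203]
tool_rot: [179.9, 0.1, -5.3]
force: [0.2, -1.2, -2.3]
grip_width: 0.0451
t 17.7 pos [0.5578 0.2934 0.1203] rot [ 1.799e+02  1.000e-01 -5.300e+00] F [ 0.2 -1.2 -2.3] w 0.0451
in current axes [ 0.0002 -0.0006  0.0003] len 0.001 turn -0.1 | after turn [ 0.0002 -0.0006  0.0003]
```

View pics/w6o.png

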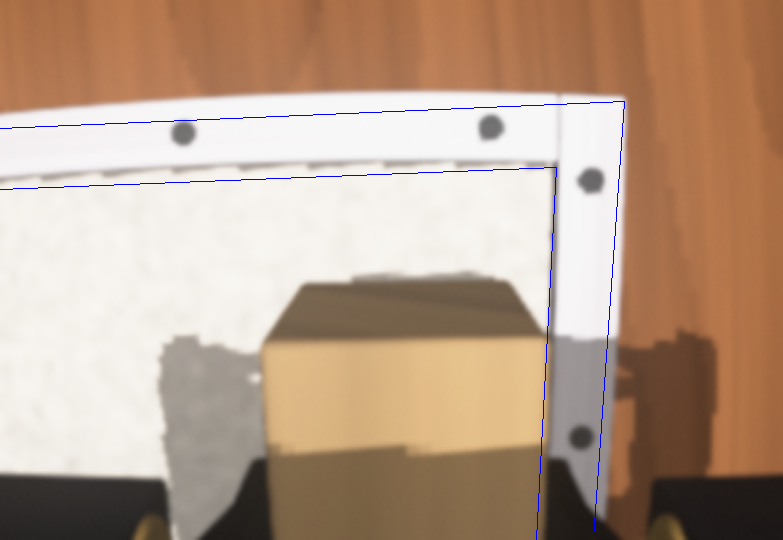

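View pics/scene6.png

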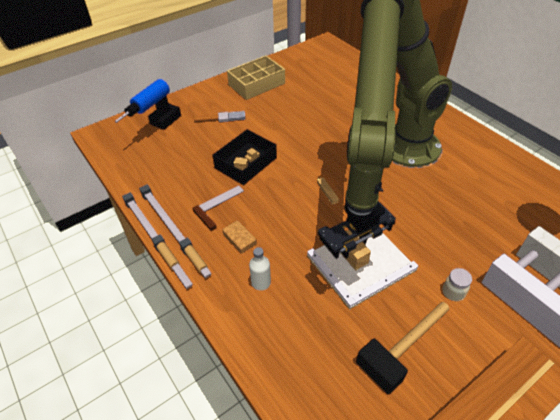

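```bash
python3 -m inch '{"dp":[[0,0,0.04],[0,0,0.03],[0,0,0.014],[0,0,0],[0,0,0]],"turn":[0,0,0,0,0]}'; python3 -m inch '{"dp":[[0,0,0.0015],[0,0,0]],"turn":[0,0]}';python3 -m inch '{"dp":[[0,0,0.001],[0,0,0]],"turn":[0,0]}';python3 -m inch '{"dp":[[0,0,0.001],[0,0,0]],"turn":[0,0]}'
```

```text
time_s: 18.48
tool_pos: [0.5591, 0.2944, 0.0387]
tool_rot: [-179.9, -0.1, -5.3]
force: [0.3, -0.3, -1.4]
grip_width: 0.0447
time_s: 18.73
tool_pos: [0.5585, 0.2941, 0.0363]
tool_rot: [-180.0, -0.1, -5.2]
force: [0.0, -0.4, -3.1]
grip_width: 0.0444
time_s: 18.98
tool_pos: [0.5581, 0.2939, 0.0347]
tool_rot: [180.0, 0.0, -5.2]
force: [-0.6, 0.4, -1.9]
grip_width: 0.045
time_s: 19.23
tool_pos: [0.5581, 0.294, 0.0336]
tool_rot: [180.0, 0.0, -5.2]
force: [0.4, 0.7, -1.3]
grip_width: 0.0449
```

```bash
python3 -m inch '{"dp":[[0,0,0.0005],[0,0,0]],"turn":[0,0]}';python3 -m inch '{"dp":[[0,0,0.0005],[0,0,0]],"turn":[0,0]}'
```

```text
time_s: 19.48
tool_pos: [0.5582, 0.294, 0.0335]
tool_rot: [180.0, -0.0, -5.2]
force: [-1.6, -1.0, 1.4]
grip_width: 0.0449
time_s: 19.73
tool_pos: [0.5582, 0.294, 0.0335]
tool_rot: [180.0, -0.0, -5.2]
force: [-2.5, -1.8, 5.3]
grip_width: 0.0449
```

```bash
python3 -m inch '{"dp":[[0.004,-0.004,-0.0005],[0.004,-0.004,0],[0.004,-0.004,0],[0.002,-0.002,0],[0,0,0]],"turn":[0,0,0,0,0]}';python3 -m inch '{"dp":[[0.002,-0.002,0],[0,0,0]],"turn":[0,0]}';python3 -m inch '{"dp":[[0.001,-0.001,0],[0,0,0]],"turn":[0,0]}'
```

```text
time_s: 20.35
tool_pos: [0.5739, 0.3068, 0.0335]
tool_rot: [180.0, -0.0, -5.2]
force: [-1.7, -1.4, 5.2]
grip_width: 0.0449
time_s: 20.6
tool_pos: [0.5759, 0.3085, 0.0335]
tool_rot: [180.0, -0.0, -5.2]
force: [-2.6, -2.3, 4.9]
grip_width: 0.0447
time_s: 20.85
tool_pos: [0.5768, 0.3093, 0.0335]
tool_rot: [180.0, 0.0, -5.2]
force: [-2.8, -3.0, 5.4]
grip_width: 0.0449
```

```bash
for k in 1; do python3 -m inch '{"dp":[[0.001,-0.001,0],[0,0,0]],"turn":[0,0]}'; done; python3 -m inch '{"dp":[[0.001,-0.001,0],[0,0,0]],"turn":[0,0]}'; python3 -m inch '{"dp":[[0.001,-0.001,0],[0,0,0]],"turn":[0,0]}'
```

```text
time_s: 21.1
tool_pos: [0.5779, 0.3102, 0.0335]
tool_rot: [180.0, -0.0, -5.2]
force: [-2.6, -3.7, 5.6]
grip_width: 0.0448
time_s: 21.35
tool_pos: [0.579, 0.3111, 0.0335]
tool_rot: [180.0, 0.0, -5.2]
force: [-2.8, -2.8, 6.1]
grip_width: 0.0447
time_s: 21.6
tool_pos: [0.5801, 0.3119, 0.0335]
tool_rot: [180.0, 0.0, -5.2]
force: [-2.9, -3.5, 5.8]
grip_width: 0.0449
```

```bash
python3 -m inch '{"dp":[[0.001,0,0],[0,0,0]],"turn":[0,0]}'; python3 -m inch '{"dp":[[0.001,0,0],[0,0,0]],"turn":[0,0]}';python3 -m inch '{"dp":[[0,-0.001,0],[0,0,0]],"turn":[0,0]}';python3 -m inch '{"dp":[[0,-0.001,0],[0,0,0]],"turn":[0,0]}'
```

```text
time_s: 21.85
tool_pos: [0.5803, 0.3121, 0.0335]
tool_rot: [180.0, 0.1, -5.2]
force: [-4.7, -2.9, 6.7]
grip_width: 0.0449
time_s: 22.1
tool_pos: [0.5804, 0.312, 0.0335]
tool_rot: [179.9, 0.2, -5.2]
force: [-7.0, -3.9, 8.4]
grip_width: 0.0449
time_s: 22.35
tool_pos: [0.5804, 0.3121, 0.0335]
tool_rot: [179.8, 0.2, -5.3]
force: [-7.4, -6.4, 9.5]
grip_width: 0.0451
time_s: 22.6
tool_pos: [0.5805, 0.3122, 0.0336]
tool_rot: [179.7, 0.2, -5.3]
force: [-7.4, -7.4, 11.1]
grip_width: 0.0446
```

```bash
python3 -m inch '{"dp":[[-0.004,0.002,-0.0005],[0,0,0]],"turn":[0,0]}'; python3 -m inch '{"dp":[[0,-0.001,0],[0,0,0]],"turn":[0,0]}';python3 -m inch '{"dp":[[0,-0.001,0],[0,0,0]],"turn":[0,0]}';python3 -m inch '{"dp":[[0,-0.001,0],[0,0,0]],"turn":[0,0]}';python3 -m inch '{"dp":[[0,-0.001,0],[0,0,0]],"turn":[0,0]}'
```

```text
time_s: 22.85
tool_pos: [0.5781, 0.3124, 0.0335]
tool_rot: [-180.0, -0.0, -5.2]
force: [-0.4, -0.8, 0.8]
grip_width: 0.0448
time_s: 23.1
tool_pos: [0.5782, 0.3133, 0.0335]
tool_rot: [-180.0, -0.0, -5.2]
force: [0.1, -1.2, 0.8]
grip_width: 0.0448
time_s: 23.35
tool_pos: [0.5783, 0.3143, 0.0335]
tool_rot: [-180.0, -0.0, -5.2]
force: [0.8, -0.6, -0.7]
grip_width: 0.045
time_s: 23.6
tool_pos: [0.5782, 0.3144, 0.0335]
tool_rot: [179.9, 0.0, -5.3]
force: [-0.2, -3.4, 1.3]
grip_width: 0.0447
time_s: 23.85
tool_pos: [0.5782, 0.3144, 0.0336]
tool_rot: [179.8, 0.0, -5.3]
force: [-1.6, -5.3, 2.8]
grip_width: 0.0447
```

```bash
python3 -m inch '{"dp":[[0,0.0015,0],[0,0,0]],"turn":[0,0]}'; python3 -m inch '{"dp":[[0.001,0,0],[0.001,0,0],[0,0,0]],"turn":[0,0,0]}';python3 -m inch '{"dp":[[0.0005,0,0],[0,0,0]],"turn":[0,0]}';python3 -m inch '{"dp":[[0.0005,0,0],[0,0,0]],"turn":[0,0]}'
```

```text
time_s: 24.1
tool_pos: [0.5782, 0.3144, 0.0336]
tool_rot: [180.0, -0.0, -5.2]
force: [0.4, -3.0, 0.5]
grip_width: 0.0448
time_s: 24.48
tool_pos: [0.5784, 0.3144, 0.0336]
tool_rot: [179.9, 0.2, -5.2]
force: [-3.9, -4.0, 3.7]
grip_width: 0.0448
time_s: 24.72
tool_pos: [0.5785, 0.3144, 0.0336]
tool_rot: [179.9, 0.2, -5.2]
force: [-5.5, -5.2, 4.6]
grip_width: 0.0449
time_s: 24.98
tool_pos: [0.5785, 0.3143, 0.0336]
tool_rot: [179.9, 0.3, -5.2]
force: [-5.9, -5.1, 6.5]
grip_width: 0.0448
```

```bash
python3 -m inch '{"dp":[[0,0.0012,-0.0003],[0,0,0]],"turn":[0,0]}'; python3 -m inch '{"dp":[[0.0005,0,0],[0,0,0]],"turn":[0,0]}';python3 -m inch '{"dp":[[0.0005,0,0],[0,0,0]],"turn":[0,0]}'
```

```text
time_s: 25.22
tool_pos: [0.5805, 0.3142, 0.0337]
tool_rot: [-179.9, 0.0, -5.2]
force: [-1.0, -1.2, -1.4]
grip_width: 0.0449
time_s: 25.48
tool_pos: [0.5806, 0.3142, 0.0337]
tool_rot: [-180.0, 0.1, -5.2]
force: [-3.1, 0.2, -2.6]
grip_width: 0.0445
time_s: 25.72
tool_pos: [0.5806, 0.3141, 0.0338]
tool_rot: [-180.0, 0.1, -5.2]
force: [-4.9, 0.7, -0.9]
grip_width: 0.0446
```

```bash
python3 -m inch '{"dp":[[0,-0.001,0],[0,0,0]],"turn":[0,0]}'; python3 -m inch '{"dp":[[0,-0.001,0],[0,0,0]],"turn":[0,0]}';python3 -m inch '{"dp":[[0,-0.001,0],[0,0,0]],"turn":[0,0]}';python3 -m inch '{"dp":[[0,-0.001,0],[0,0,0]],"turn":[0,0]}'
```

```text
time_s: 25.98
tool_pos: [0.5807, 0.3142, 0.0336]
tool_rot: [179.9, 0.2, -5.2]
force: [-5.1, -0.8, -0.6]
grip_width: 0.0445
time_s: 26.22
tool_pos: [0.5807, 0.3142, 0.0336]
tool_rot: [179.8, 0.2, -5.3]
force: [-6.7, -2.4, 0.6]
grip_width: 0.0446
time_s: 26.48
tool_pos: [0.5807, 0.3142, 0.0337]
tool_rot: [179.7, 0.2, -5.3]
force: [-7.5, -4.4, 2.7]
grip_width: 0.0448
time_s: 26.72
tool_pos: [0.5807, 0.3142, 0.0336]
tool_rot: [179.6, 0.2, -5.3]
force: [-9.1, -6.6, 4.6]
grip_width: 0.0449
```

```bash
python3 -m inch '{"dp":[[-0.0005,-0.001,-0.0003],[0,0,0]],"turn":[0,0]}'; python3 -m inch '{"dp":[[-0.0003,-0.001,-0.0003],[0,0,0]],"turn":[0,0]}';python3 -m inch '{"dp":[[0,-0.001,-0.0003],[0,0,0]],"turn":[0,0]}';python3 -m inch '{"dp":[[0,-0.001,-0.0003],[0,0,0],[0,0,0],[0,0,0]],"turn":[0,0,0,0]}'
python3 - <<'E'
from h import *
for n in('wrist','top','scene'):
    i=vision.read_camera(n);cv2.imwrite(f'pics/{n}7.png',i)
i=cv2.imread('pics/wrist7.png');cv2.imwrite('pics/w7c.png',cv2.resize(i[60:270,130:420],None,fx=2.7,fy=2.7,interpolation=cv2.INTER_CUBIC))
i=cv2.imread('pics/scene7.png');cv2.imwrite('pics/s7c.png',cv2.resize(i[200:310,300:425],None,fx=5,fy=5,interpolation=cv2.INTER_CUBIC))
E
```

```text
time_s: 26.98
tool_pos: [0.5807, 0.3143, 0.0338]
tool_rot: [179.6, 0.2, -5.3]
force: [-7.3, -7.8, 3.4]
grip_width: 0.0446
time_s: 27.22
tool_pos: [0.5807, 0.3144, 0.0339]
tool_rot: [179.5, 0.2, -5.3]
force: [-8.0, -8.7, 4.0]
grip_width: 0.0447
time_s: 27.48
tool_pos: [0.5807, 0.3145, 0.034]
tool_rot: [179.4, 0.2, -5.4]
force: [-6.9, -9.4, 5.0]
grip_width: 0.0447
time_s: 27.98
tool_pos: [0.5807, 0.3145, 0.0341]
tool_rot: [179.3, 0.2, -5.4]
force: [-8.3, -12.0, 4.8]
grip_width: 0.0446
```

View pics/w7c.png

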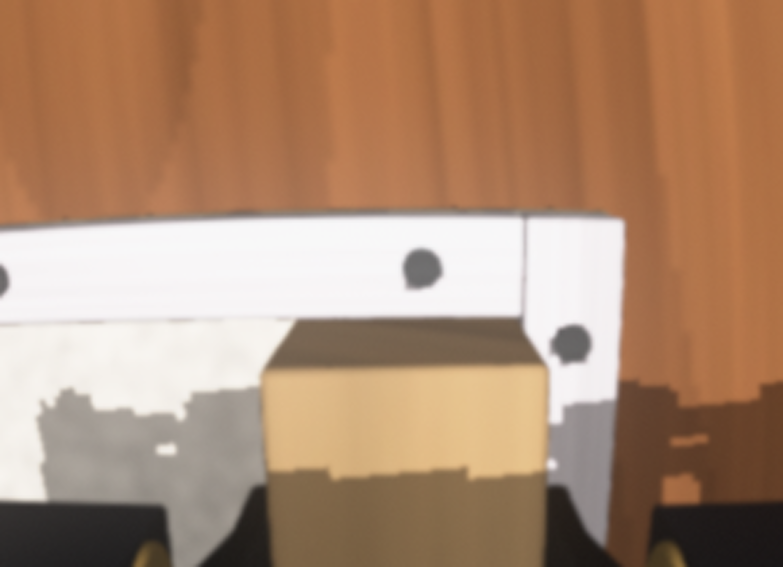

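View pics/s7c.png

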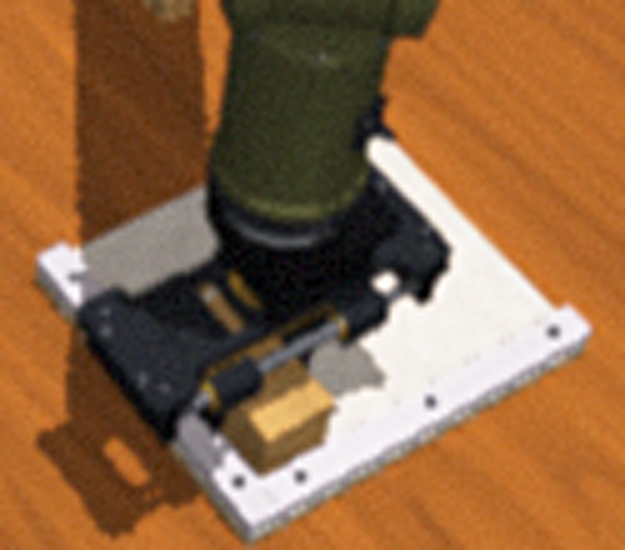

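```bash
python3 -m inch '{"dp":[[0.0007,-0.001,-0.0003],[0,0,0],[0,0,0]],"turn":[0,0,0]}'; python3 -m inch '{"dp":[[0.0007,-0.001,-0.0002],[0,0,0],[0,0,0],[0,0,0],[0,0,0],[0,0,0]],"turn":[0,0,0,0,0,0]}'
python3 - <<'E'
from h import *
from cell import sensors
o=sensors.get_obs();print(o['tool_rot'],o['tool_pos'],o['wrist_torque'],o['force'])
i=vision.read_camera('wrist');cv2.imwrite('pics/w8c.png',cv2.resize(i[150:250,200:400],None,fx=4,fy=4,interpolation=cv2.INTER_CUBIC))
E
```

```text
time_s: 28.5
tool_pos: [0.5807, 0.3145, 0.0341]
tool_rot: [179.2, 0.3, -5.4]
force: [-10.8, -14.3, 6.1]
grip_width: 0.0447
time_s: 29.25
tool_pos: [0.5807, 0.3145, 0.0341]
tool_rot: [179.1, 0.4, -5.4]
force: [-12.5, -15.6, 7.6]
grip_width: 0.0446
[179.0650253    0.42433097  -5.40496901] [0.58074907 0.31451007 0.03414633] [-3.48206396  2.69729822  0.05648987] [-12.53044964 -15.56683903   7.62128569]
```

View pics/w8c.png

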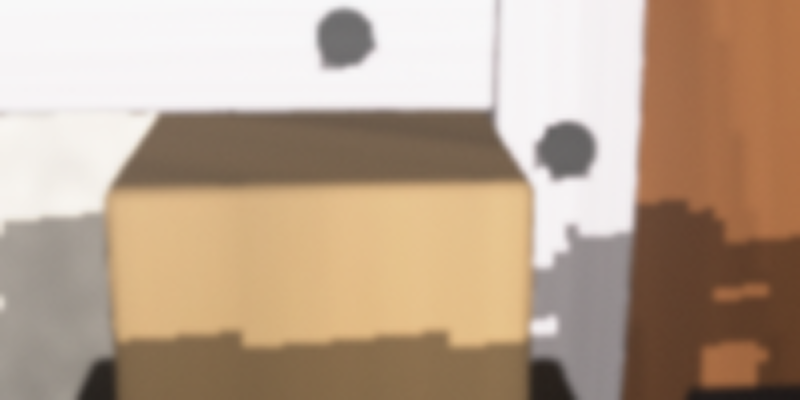

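```bash
python3 -m inch '{"dp":[[0,0,-0.0006],[0,0,0],[0,0,0]],"turn":[0,0,0]}';  python3 -m inch '{"dp":[[0.0005,-0.001,0],[0,0,0],[0,0,0],[0,0,0]],"turn":[0,0,0,0]}';python3 go.py .58 .31 .034 -5.4
```

```text
time_s: 29.68
tool_pos: [0.5808, 0.3146, 0.0343]
tool_rot: [179.1, 0.4, -5.4]
force: [-11.2, -15.1, 5.7]
grip_width: 0.0447
time_s: 30.18
tool_pos: [0.5808, 0.3146, 0.0344]
tool_rot: [179.0, 0.5, -5.4]
force: [-13.9, -17.1, 7.5]
grip_width: 0.0448
t 30.18 pos [0.5808 0.3146 0.0344] rot [179.    0.5  -5.4] F [-13.9 -17.1   7.5] w 0.0448
in current axes [-0.0004  0.0047  0.0004] len 0.005 turn -0.0 | after turn [-0.0004  0.0047  0.0004]
```

```bash
python3 -m inch '{"dp":[[-0.001,0,0],[-0.001,0,0],[0,0,0],[0,0,0]],"turn":[0,0,0,0]}';python3 go.py .58 .31 .034; python3 -m inch '{"dp":[[0.001,0,0],[0.001,0,0],[0.0005,0,0],[0,0,0],[0,0,0],[0,0,0]],"turn":[0,0,0,0,0,0]}';python3 - <<'E'
from h import *
from cell import sensors
o=sensors.get_obs();print(o['tool_rot'],o['tool_pos'],o['force'],o['time_s'])
cv2.imwrite('pics/top9.png',cv2.resize(vision.read_camera('top')[120:280,80:430],None,fx=2.2,fy=2.2,interpolation=cv2.INTER_CUBIC))
cv2.imwrite('pics/scene9.png',vision.read_camera('scene'))
i=vision.read_camera('wrist');cv2.imwrite('pics/w9c.png',cv2.resize(i[150:250,200:400],None,fx=4,fy=4,interpolation=cv2.INTER_CUBIC))
E
```

```text
time_s: 30.68
tool_pos: [0.5808, 0.3147, 0.0345]
tool_rot: [179.0, 0.3, -5.4]
force: [-9.3, -15.5, 4.7]
grip_width: 0.0448
t 30.68 pos [0.5808 0.3147 0.0345] rot [179.    0.3  -5.4] F [ -9.3 -15.5   4.7] w 0.0448
in current axes [-0.0003  0.0048  0.0005] len 0.005 turn 0.0 | after turn [-0.0003  0.0048  0.0005]
time_s: 31.42
tool_pos: [0.5809, 0.3147, 0.0345]
tool_rot: [178.9, 0.5, -5.4]
force: [-14.7, -16.8, 8.2]
grip_width: 0.0451
[178.94902728   0.52701269  -5.4029696 ] [0.5808751  0.31469202 0.0345061 ] [-14.70295473 -16.80435672   8.22868738] 31.425
```

View pics/w9c.png

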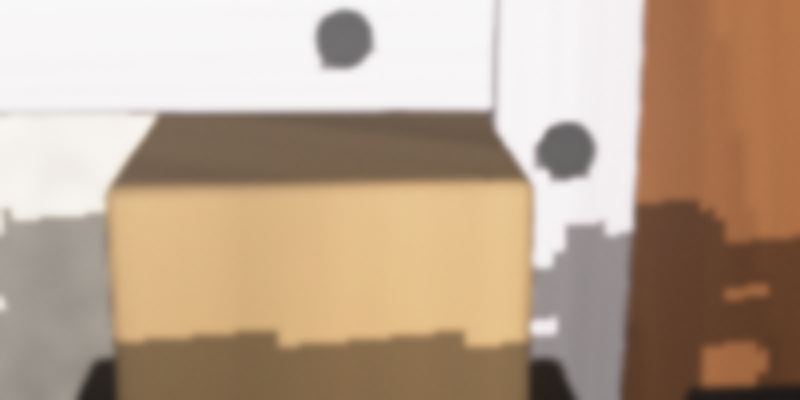

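View pics/scene9.png

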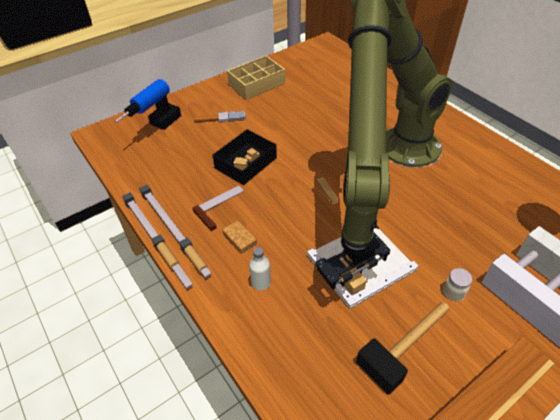

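```bash
python3 -m inch '{"dp":[[0,0,0],[0,0,0],[0,0,0],[0,0,0]],"turn":[0,0,0,0]}'; python3 -c "
from cell import env
print(env.sign_off())"
```

```text
time_s: 32.08
tool_pos: [0.5809, 0.3146, 0.0344]
tool_rot: [178.9, 0.5, -5.4]
force: [-14.8, -17.2, 9.3]
grip_width: 0.0444
the job is handed in; nothing more can be done
None
```

I put both offcuts in the scrap bin, then set the larger block in the fence corner. I handed the job in at about 32 s with the block still gripped and pressed. `sign_off` gives no verdict, so whether it passed is not confirmed.

**Block position:** The block stands with its long side along the end fence. The last wrist picture shows its front face meeting the side fence right at the corner seam, and pushing harder moved it no more than about 0.1 mm.

**Press force:** The wrist reads about 15 N along x, 17 N along y and 9 N vertical. I could not measure the force on each fence directly. Friction takes an unknown part, but each reading is roughly ten times the 1.5 N needed.

**Side fence contact:** On the first press the block stuck by friction about 2 mm short of the side fence. I backed off, found each fence separately, and pressed again.

**Not perfectly flat:** Pressing tilted the tool about 1.2° (0.02 rad) and raised it about 1 mm. If the block follows the tool exactly, it is still within the 0.035 rad and 2.5 mm limits.

**Bin and other objects:** The last scene picture shows both offcuts in the bin, and the other objects look unmoved.

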